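Pack two blanks with a separator and pin the retaining arm over them

ROBOT

A 6-joint arm with a two-finger parallel gripper is mounted at the origin on a cart in front of the work surface, level with it; the furniture and walls round the work are solid. World frame = base frame: x ahead of the robot, y to its left, z up, the work surface at z = 0. Lengths are in m, angles in rad, forces in N, time in s.
With the tool pointing down it reaches from about 0.4 to 0.825 m from the base axis. Payload 7 kg.
Tool frame: the origin (TCP) lies at the very end of the fingers, on their centre line; the grasp point (between the pads) lies 19 mm behind it (env.grip_depth is the distance from the TCP to the grasp point, in m); z points along the fingers, y is the line along which they close (so a half turn about z gives the same grasp; the last joint's range is limited). The gripper opens to 85 mm and grips with 20 to 120 N. Pads are 22 mm wide; open, the fingers measure 114 mm over their backs; the gripper's body (76 mm by 85 mm) begins 54 mm behind the grasp point. The pads swing forward as they close: fully open they stand 13 mm farther back than shut.
Start: joints at [1.596, 0.359, 0.012, 0, -1.224, -0.288], TCP at [0.175, 0.652, 0.231] pointing down, gripper open.
Joint ranges: [-3.07, 3.07], [-1.43, 2.12], [-1.02, 1.25], [-3.03, 1.67], [-3.05, -0], [-3.03, 3.03]. Speed limits (rad/s): [2.39, 2.39, 3.01, 3.14, 3.14, 3.14].

INTERFACE

Orientations are given as [roll, pitch, yaw] about the fixed x, y, z axes, in that order (R = Rz(yaw) Ry(pitch) Rx(roll)).
In Python, from station import env gives the robot as it stands.
- The arm moves only by the tool play_rows, never from a script. Its argument "increments" is a list that holds one entry, the list of rows, each a list of 6 numbers: the shift along the world's x, y, z in mm, then the turn, a rotation vector about the world's x, y, z in rad. In form: [[[tx, ty, tz, wx, wy, wz], ...]]. A call has 1 to 12 rows; each row is the pose to reach, as a shift and turn from the pose commanded when the call began; what a row does not reach only later rows make up. A row lasts 1/12 s, in which the tool goes at most 41.7 mm and 7.16 degrees, less where a joint would pass 70% of its speed; a pose out of reach is approached as far as the arm can. A call with a gripper value outside its range is refused whole. "jaw" is the finger opening in mm, from 0 to 85.4, set as the call begins (left out, the last holds). The fingers move at their own pace and stop on an object; the grip force is fixed at half the most. Time passes only in rows, so rows that repeat a pose let the fingers close. It gives the time, the measured TCP pose, the force, the opening and the grip force at its end, in the units of the state.
- env.read_state(): the state, without advancing time (a new reading comes with each control period).
- env.camera(name): name is "scene" or "side" or "wrist"; returns a dict with "img" (384x512x3 uint8, red, green, blue), "mtx" (3x3 intrinsics, pixels), "dist" ([k1, k2, p1, p2, k3] as OpenCV has them; the pictures are not rectified), "extrinsics" (4x4, takes a point from world to camera coordinates); the wrist camera has in their place "T_tool_cam" (4x4, takes a point from camera to tool coordinates, whose origin is the TCP and whose axes are the flange's). Camera axes: x right, y down, z forward; pixel columns grow to the right and rows downward; lengths in m; the calibration is good to about 2 mm. A picture is of the moment at which its call begins: read the wrist's pose just before it. There is no depth.
- env.close_job(): hands the job in; it is judged then, once.
The state is a dict: "time": time; "qpos": joint angles; "joint_vel": joint speeds; "joint_efforts": joint torques, N m; "eef_pos": TCP position; "orientation": TCP orientation; "wrist_force": force on the tool from outside, world axes, zero at the start; "torque": the same for the moment, N m; "width": finger opening in m; "grip_force": force on a finger pad.
Only numpy, scipy, OpenCV 4.12 (cv2) and the standard library are available. Lean on these libraries where they do the work, as an engineer would, in place of code of your own. Each camera call takes 0.05 s, during which the arm holds its last target. There are 200 camera calls.

TASK

Lay the thin separator sheet flat on the blank in the fixture's nest, its upright tab at the nest's open end (away from the stop post), and after that stack the other blank squarely on the sheet. Then pull up the lock plunger on the carriage, slide the carriage to the next hole so that its retaining arm reaches across the stack, and let the pin go fully down into that hole. Finish while still gripping the plunger's knob with the pin home (do not let go of it), and leave the other things on the table alone.

Things in the scene. Friction and masses are not known exactly. Their poses are not given: they have to be found in the camera images.
- fixture: Fixed dark metal base plate 170 (x) x 260 (y) x 12 mm on the table; origin at the centre of its underside, z up. The nest for the stack is centred 40 mm to -x of the origin. A steel rail 24 mm wide, its top 42 mm above the table, runs along y, centred 60 mm to +x. The finished stack is 48 mm high above the table.
- nest (a point): Centre of the nest's floor, 12 mm above the table, on which the lower blank rests; axes as the fixture's. 6 mm high lips stand at both x sides and at the +y (open) end; at the -y end a stop post 24 mm wide (x) and 7 mm thick rises to 40 mm above the table, its inner face 34 mm from the nest's centre.
- lower_blank_c (a point): Centre of the lower blank, a loose steel slab 44 (x) x 60 (y) x 16 mm, 160 g, already in the nest; axes along its edges.
- upper_blank_c (a point): Centre (half-way up) of the other blank, an equal steel slab 44 (x) x 60 (y) x 16 mm, 160 g nominal, lying flat on the table left or right of the fixture; axes along its edges. It goes on the sheet with its 60 mm length along the fixture's y.
- sheet_c (a point): Centre of the separator's flat sheet, 46 (x) x 62 (y) x 4 mm, rigid grey plastic, 30 g; it lies flat on the table at the other side of the fixture. z is up; the upright tab stands beyond its +y edge.
- tab_c (a point): Centre of the grip part of the separator's upright tab, 40 mm to +y of the sheet's centre, 13 mm above the sheet's underside. The tab is 20 (x) x 10 (y) mm and rises to 22 mm above the sheet's underside. In place, the tab is at the fixture's +y end of the nest.
- carriage (a joint): Travel of the carriage along the fixture's +y, m: 0 in the starting hole, 0.080 in the next hole, 0.160 in the last. Sliding friction 1.5 N; no spring.
- plunger (a joint): Lift of the lock plunger, m: 0 fully down (pin 10 mm deep in the hole), 0.016 fully up. A spring presses it down with 4 to 6 N. Above 0.011 the pin is clear and the carriage can be slid, for instance by moving the knob sideways. Let down between holes, the round-ended pin rides on the rail and drops into the next hole.
- knob: The plunger's knob, an upright dark steel cylinder 24 mm in diameter and 24 mm high above the carriage; origin at its centre, 96 mm above the table with the pin down; axes as the fixture's. Below it are a collar 18 mm in diameter (top 78 mm above the table) and the carriage's flat top (60 mm).
- objective_can: Bystander: round screw-top can 37 x 37 x 58 mm, standing; origin at its underside.
- filter_cube: Bystander: small black cube with a round window, 33 x 30 x 32 mm; origin at its underside.
- hex_key: Bystander: long L-shaped hex key 40 x 174 x 7 mm, lying flat; origin at its underside.
- next_hole (a point): Mouth of the rail's middle pin hole, the next hole, 42 mm above the table, level in y with the nest's centre. Holes are 10 mm wide and 80 mm apart along the fixture's y; the carriage starts pinned in the hole 80 mm to -y of this one, and there is another 80 mm to +y.
- retainer_end (a point): Middle of the underside of the free end of the carriage's retaining arm, a flat aluminium bar 24 mm wide (y) that reaches from the carriage 117 mm to -x of the rail's middle line. Underside 52 mm, top 60 mm above the table: it passes over a well seated stack with 4 mm to spare.
Mind the look-alikes: they are no part of the job. What is shaped like the part that bears sheet_c but red is not meant.

How it is judged:
On the way, in this order (a step that is already met when the one before it is completed fails the run):
1. the separator lies flat and released on the lower blank, tab at the open end (horizontal distance between sheet_c and nest below 0.007 m and z of sheet_c in the frame of nest between 0.015 and 0.021 m and angle between sheet_c's own z axis and vertical below 0.06 rad and angle between the y axis of sheet_c and the y axis of nest, either way round below 0.15 rad and y of tab_c in the frame of nest above 0.03 m and linear speed of separator below 0.02 m/s and contact force between the fingers and separator below 0.05 N), for 0.2 s.
2. the other blank lies squarely and released on the separator (horizontal distance between each of sheet_c, upper_blank_c and nest below 0.007 m and z of sheet_c in the frame of nest between 0.015 and 0.021 m and angle between each of sheet_c, upper_blank_c's own z axis and vertical below 0.06 rad and angle between the y axis of each of sheet_c, upper_blank_c and the y axis of nest, either way round below 0.15 rad and y of tab_c in the frame of nest above 0.03 m and linear speed of each of separator, upper_blank below 0.02 m/s and z of upper_blank_c in the frame of nest between 0.025 and 0.031 m and contact force between the fingers and upper_blank below 0.05 N), for 0.2 s.
3. the plunger is pulled until the pin is clear, in the starting hole (value of joint plunger above 0.0095 m and value of joint carriage below 0.02 m), for 0.05 s.
At the end, for the whole second after the job is handed in: Carriage within 4 mm of the next hole, pin within 3 mm of fully down, fingers still gripping the knob (over 1 N). Blank, sheet and blank closed up, at rest, centred on the nest within 7 mm, heights within 3 mm, tilt under 0.06 rad, edges within 0.15 rad; tab at the open end (horizontal distance between each of sheet_c, upper_blank_c, lower_blank_c and nest below 0.007 m and z of sheet_c in the frame of nest between 0.015 and 0.021 m and angle between each of sheet_c, upper_blank_c, lower_blank_c's own z axis and vertical below 0.06 rad and angle between the y axis of each of sheet_c, upper_blank_c, lower_blank_c and the y axis of nest, either way round below 0.15 rad and y of tab_c in the frame of nest above 0.03 m and linear speed of each of separator, upper_blank below 0.02 m/s and z of upper_blank_c in the frame of nest between 0.025 and 0.031 m and z of lower_blank_c in the frame of nest between 0.005 and 0.011 m and value of joint carriage between 0.076 and 0.084 m and value of joint plunger below 0.003 m and contact force between the fingers and knob above 1 N); the arm keeps its last pose, push and grip.
It fails at once if a bystander is moved by more than 20 mm (distance of any of objective_can, filter_cube, hex_key from where it was at the start of the episode above 0.02 m).
It also fails if it takes over 67 s, if anything falls off the work surface, if the arm or the gripper's body presses on something with over 40 N, if the wrist force passes 120 N, or if a joint passes its speed limit or range.

## Working session

There is one attempt and no reset: what is moved stays moved. The work goes in short steps, Python scripts to look and compute and a tool call to move; the robot and the scene stay as the last step left them, time stands still between calls to the robot, and variables do not carry over. Pictures are saved under pics/ and viewed, at most 10 in all, crops included, and the job is handed in when it is done.

Besides the shell and the picture viewer there is one more tool, called after "Call:" as name(argument=value, ...), one argument or row to a line, values as JSON. play_rows: Moves the arm, as the interface text tells. Its arguments: {"type":"object","properties":{"increments":{"type":"array"},"jaw":{"type":"number"}},"required":["increments"]}

```bash
mkdir -p pics; ls; cat > h.py <<'E'
import numpy as np, cv2
from station import env
def snap(n,f=None):
    s=env.read_state(); c=env.camera(n)
    if f: cv2.imwrite('pics/'+f,c['img'][:,:,::-1])
    if n=='wrist':
        from scipy.spatial.transform import Rotation as R
        T=np.eye(4);T[:3,:3]=R.from_euler('xyz',s['orientation']).as_matrix();T[:3,3]=s['eef_pos']
        c['extrinsics']=np.linalg.inv(T@np.array(c['T_tool_cam']))
    return c
def ray(c,px,z):
    p=cv2.undistortPoints(np.array(px,float).reshape(-1,1,2),np.array(c['mtx']),np.array(c['dist'])).reshape(-1,2)
    E=np.linalg.inv(np.array(c['extrinsics'])); d=np.c_[p,np.ones(len(p))]@E[:3,:3].T; o=E[:3,3]
    return o+d*((z-o[2])/d[:,2])[:,None]
def proj(c,P):
    E=np.array(c['extrinsics']); r=cv2.Rodrigues(E[:3,:3])[0]
    return cv2.projectPoints(np.array(P,float).reshape(-1,1,3),r,E[:3,3],np.array(c['mtx']),np.array(c['dist']))[0].reshape(-1,2)
E
python3 - <<'E'
from h import *
a=snap('scene');b=snap('side');w=snap('wrist')
for c in (a,b,w):
    E=np.linalg.inv(c['extrinsics']);print(E[:3,3],E[:3,2],c['mtx'][0][0])
cv2.imwrite('pics/a.png',cv2.resize(a['img'][:,:,::-1],(800,600)))
cv2.imwrite('pics/b.png',cv2.resize(b['img'][:,:,::-1],(800,600)))
print(env.read_state())
E
```

```text
pics
[-0.18760185 -0.58770098  0.88245466] [ 0.57421734  0.53124417 -0.62293986] 397.3614731021316
[0.82130496 0.7746308  0.90813316] [-0.24912153 -0.62656045 -0.73848525] 350.45620572221765
[0.24563513 0.63259439 0.37169383] [-0.27893537  0.07328105 -0.95750976] 325.258158597635
{'time': 0.15, 'qpos': array([ 1.59610324e+00,  3.59239532e-01,  1.12550519e-02, -2.74603315e-04,
       -1.22408474e+00, -2.88091791e-01]), 'joint_vel': array([-0.00029029, -0.00307413,  0.00289888,  0.00072289, -0.00045202,
        0.00033994]), 'joint_efforts': array([-4.37862873e-04, -5.83873773e+01,  2.93645275e+01,  6.94042772e+00,
       -4.34120680e-03,  9.55299498e-06]), 'eef_pos': array([0.17527494, 0.65146332, 0.23055798]), 'orientation': array([ 3.14029886e+00, -1.14156259e-04, -2.62878277e-01]), 'wrist_force': array([ 0.27062045, -0.32808931,  0.32664062]), 'torque': array([ 0.03842659,  0.05115962, -0.03098288]), 'grip_force': 0.0, 'width': 0.08572452291885399}
```

View pics/a.png

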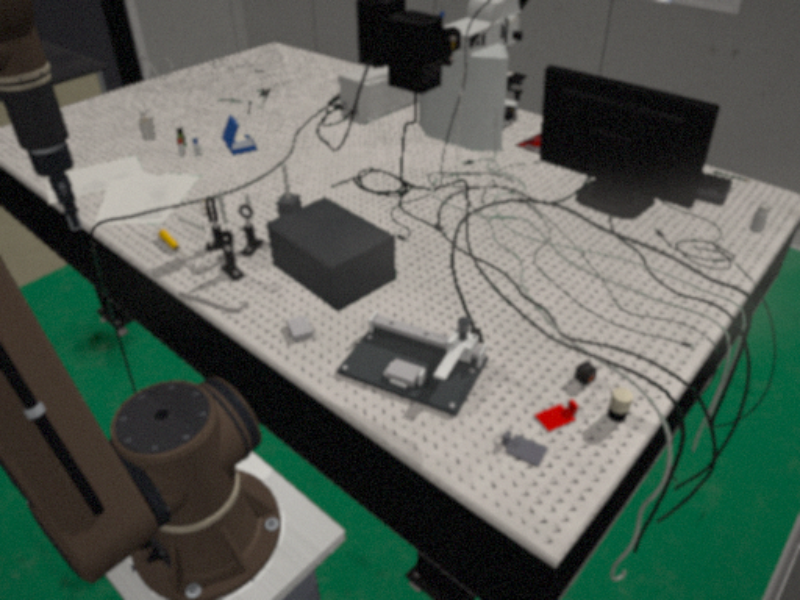

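View pics/b.png

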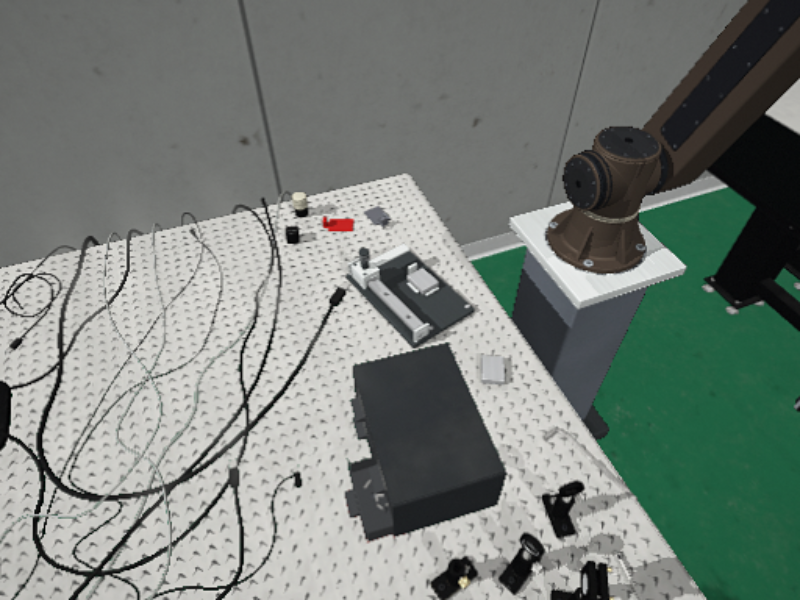

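Scene view (800 px scale): fixture near (415,365), loose blank (298,328), grey separator (525,447) with its tab at (507,437), red decoy (557,415), can (620,400), cube (585,372). A tall dark box stands near the blank at (330,250).

```bash
python3 - <<'E'
from h import *
a=snap('scene');b=snap('side')
k=512/800
print('scene');
for n,p,z in [('blank',(298,325),.016),('sheet',(527,449),.004),('tab',(507,436),.022),('red',(557,415),.004),('can',(620,415),0),('cube',(585,378),0),('fix L',(340,371),.012),('fix near',(455,409),.012),('fix R',(488,352),.012),('knob',(463,322),.108),('lower blank',(405,370),.028),('box',(340,303),0),('hex',(215,303),0),('arm end',(440,375),.06)]:
    print(n,ray(a,np.array(p)*k,z).round(3))
print('side')
for n,p,z in [('blank',(492,365),.016),('sheet',(378,216),.004),('knob',(364,251),.108),('lower blank',(422,278),.028),('boxtop near',(450,346),.12),('boxR',(503,468),.12)]:
    print(n,ray(b,np.array(p)*k,z).round(3))
E
```

```text
scene
blank [[0.42  0.26  0.016]]
sheet [[ 0.47  -0.289  0.004]]
tab [[ 0.458 -0.253  0.022]]
red [[ 0.574 -0.288  0.004]]
can [[ 0.654 -0.377  0.   ]]
cube [[ 0.698 -0.279  0.   ]]
fix L [[0.385 0.093 0.012]]
fix near [[ 0.456 -0.14   0.012]]
fix R [[ 0.623 -0.096  0.012]]
knob [[ 0.571 -0.065  0.108]]
lower blank [[ 0.46  -0.013  0.028]]
box [[0.546 0.262 0.   ]]
hex [[ 0.356  0.482 -0.   ]]
arm end [[ 0.468 -0.092  0.06 ]]
side
blank [[0.421 0.252 0.016]]
sheet [[ 0.467 -0.282  0.004]]
knob [[ 0.576 -0.061  0.108]]
lower blank [[ 0.46  -0.011  0.028]]
boxtop near [[0.518 0.248 0.12 ]]
boxR [[0.542 0.487 0.12 ]]
```

Call:
play_rows(
  increments=[
    [[20,-35,20,0,0,0],[40,-70,40,0,0,0],[60,-107,60,0,0,0],[80,-143,60,0,0,0],[100,-178,60,0,0,0],[120,-214,60,0,0,0],[140,-250,60,0,0,0],[160,-286,60,0,0,0],[180,-320,60,0,0,0],[200,-357,60,0,0,0],[220,-392,60,0,0,0],[220,-392,60,0,0,0]],
  ],
)

```text
time: 1.25
eef_pos: [0.3968, 0.2551, 0.2917]
orientation: [-3.142, -0.0, -0.266]
wrist_force: [-0.4, 0.4, -0.2]
width: 0.085
grip_force: 0.0
```

```bash
python3 - <<'E'
from h import *
w=snap('wrist','w1.png'); np.savez('w1.npz',**w); print(env.read_state()['eef_pos'],env.read_state()['orientation'])
print(proj(w,[[.42,.255,.016]]))
E
```

```text
[0.39656148 0.25654365 0.29167672] [-3.14115138e+00 -3.50848253e-04 -2.66945516e-01]
[[247.77751339 131.99049773]]
```

Call:
play_rows(
  increments=[
    [[0,-40,0,0,0,0.05],[5,-80,0,0,0,0.1],[10,-120,0,0,0,0.15],[15,-160,0,0,0,0.2],[20,-200,0,0,0,0.25],[25,-240,0,0,0,0.25],[30,-270,0,0,0,0.25],[30,-270,0,0,0,0.25],[30,-270,0,0,0,0.25]],
  ],
)

```text
time: 2.05
eef_pos: [0.4254, -0.0112, 0.2913]
orientation: [-3.141, 0.0, -0.016]
wrist_force: [0.1, 0.5, -0.2]
width: 0.0856
grip_force: 0.0
```

```bash
python3 - <<'E'
from h import *
w=snap('wrist','w2.png'); np.savez('w2.npz',**w); print(env.read_state()['eef_pos'],env.read_state()['orientation'])
E
```

```text
[ 0.4254094  -0.01025665  0.29125025] [-3.14136775e+00  4.44673217e-05 -1.45439737e-02]
```

Call:
play_rows(
  increments=[
    [[5,-40,0,0,0,0],[10,-80,0,0,0,0],[15,-120,0,0,0,0],[20,-160,0,0,0,0],[25,-200,0,0,0,0],[25,-240,0,0,0,0],[25,-270,0,0,0,0],[25,-270,0,0,0,0],[25,-270,0,0,0,0]],
  ],
)

```text
time: 2.85
eef_pos: [0.4509, -0.2802, 0.2905]
orientation: [-3.141, 0.001, -0.014]
wrist_force: [0.2, 0.1, 1.5]
width: 0.0854
grip_force: 0.0
```

```bash
python3 - <<'E'
from h import *
w=snap('wrist','w3.png'); np.savez('w3.npz',**w); print(env.read_state()['eef_pos'],env.read_state()['orientation'])
a=[cv2.imread(f'pics/w{i}.png') for i in (1,2,3)]
m=np.zeros((600,800,3),np.uint8)
for i,(x,y) in enumerate([(0,0),(400,0),(0,300)]): m[y:y+300,x:x+400]=cv2.resize(a[i],(400,300),interpolation=cv2.INTER_AREA)
cv2.imwrite('pics/m.png',m)
E
```

```text
[ 0.45091421 -0.27934696  0.29076656] [-3.14115458e+00  9.25475298e-04 -1.26198872e-02]
```

View pics/m.png

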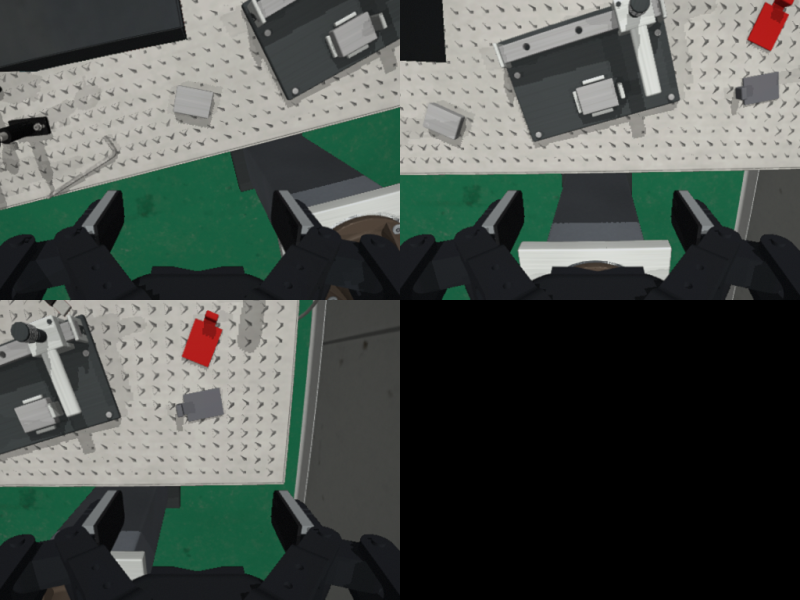

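Wrist montage: blank at (193,101) of the first panel, fixture and nest at (597,95) in the second, separator at (205,405) with its tab at (180,410) in the third. Now enlarged crops.

```bash
python3 - <<'E'
import cv2,numpy as np
s=1.28
def crop(i,x0,y0,w,h,k):
    a=cv2.imread(f'pics/w{i}.png')[y0:y0+h,x0:x0+w]; return cv2.resize(a,None,fx=k,fy=k,interpolation=cv2.INTER_CUBIC)
m=np.zeros((600,800,3),np.uint8)
m[:300,:400]=crop(1,210,95,80,60,5)       # blank
m[:300,400:]=crop(3,210,110,80,60,5)      # sheet
m[300:,:400]=crop(2,210,90,100,75,4)       # nest
m[300:,400:]=crop(2,110,0,267,200,1.5)[:300,:400] # fixture
cv2.imwrite('pics/m2.png',m)
E
```

```text
(no output)
```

View pics/m2.png

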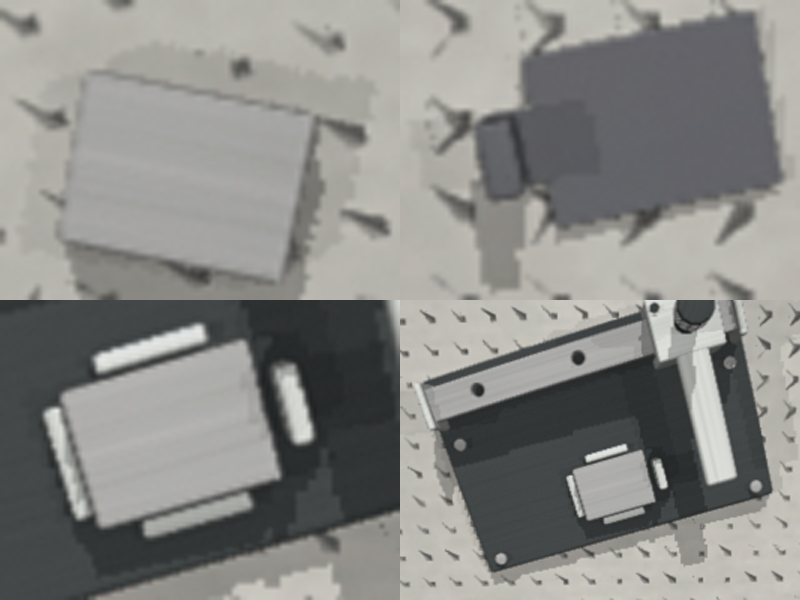

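Crops: blank corners (88,72),(317,118),(280,282),(62,240). Sheet corners (122,60),(352,12),(382,185),(158,227), tab top about (98,156). Nest blank corners (62,92),(248,40),(281,177),(100,228), with the stop post at the right. Rail holes (78,90) and (178,57).

```bash
cat > m.py <<'E'
from h import *
def L(i): return dict(np.load(f'w{i}.npz'))
def rect(c,px,z,n):
    g=cv2.cvtColor(c['img'],cv2.COLOR_RGB2GRAY)
    p=cv2.cornerSubPix(g,np.float32(px).reshape(-1,1,2),(3,3),(-1,-1),(3,30,.01)).reshape(-1,2)
    for q,t in ((np.array(px,float),'raw'),(p,'sub')):
        P=ray(c,q,z)[:,:2]; # order TL,TR,BR,BL ; image left=+y
        y=(P[0]+P[3]-P[1]-P[2])/2; x=(P[0]+P[1]-P[2]-P[3])/2
        print(n,t,'c',P.mean(0).round(4),'len',np.linalg.norm(y).round(4),np.linalg.norm(x).round(4),'yaw',np.arctan2(-y[0],y[1]).round(3),np.arctan2(x[1],x[0]).round(3))
A=np.array
if __name__=='__main__':
    rect(L(1),A([(88,72),(317,118),(280,282),(62,240)])/5+[210,95]-.4,.016,'blank')
    rect(L(3),A([(122,60),(352,12),(382,185),(158,227)])/5+[210,110]-.4,.004,'sheet')
    print('tab',ray(L(3),A([(98,156)])/5+[210,110]-.4,.022))
    rect(L(2),A([(62,92),(248,40),(281,177),(100,228)])/4+[210,90]-.4,.028,'lower')
    s=ray(L(2),A([(60,145),(330,63),(356,186),(101,259)])/1.5+[110,0]-.2,.014); print('screws',s.mean(0),s)
    h=ray(L(2),A([(78,90),(178,57)])/1.5+[110,0]-.2,.042); print('holes',h)
E
python3 m.py
```

```text
blank raw c [0.4222 0.2554] len 0.0579 0.0428 yaw -0.46 -0.46
blank sub c [0.4229 0.2558] len 0.0579 0.0425 yaw -0.449 -0.46
sheet raw c [ 0.4686 -0.2903] len 0.0606 0.0453 yaw 0.181 0.184
sheet sub c [ 0.4693 -0.2895] len 0.0635 0.0438 yaw 0.178 0.15
tab [[ 0.46296857 -0.25067764  0.022     ]]
lower raw c [ 0.4596 -0.0119] len 0.0585 0.0429 yaw 0.254 0.241
lower sub c [ 0.4597 -0.0116] len 0.058 0.0431 yaw 0.258 0.25
screws [ 0.47511918 -0.00809078  0.014     ] [[ 0.49426551  0.11629457  0.014     ]
 [ 0.55418228 -0.10590398  0.014     ]
 [ 0.45619832 -0.13237697  0.014     ]
 [ 0.3958306   0.08962325  0.014     ]]
holes [[0.53459057 0.09007841 0.042     ]
 [0.55602931 0.01355577 0.042     ]]
```

Call:
play_rows(
  increments=[
    [[4,10,-30,0,0,0.07],[8,20,-65,0,0,0.14],[11,29,-100,0,0,0.193],[11,29,-135,0,0,0.193],[11,29,-170,0,0,0.193],[11,29,-200,0,0,0.193],[11,29,-220,0,0,0.193],[11,29,-220,0,0,0.193],[11,29,-220,0,0,0.193]],
  ],
  jaw=45,
)

```text
time: 3.65
eef_pos: [0.4616, -0.2496, 0.0712]
orientation: [-3.141, 0.002, 0.183]
wrist_force: [0.4, -0.2, 0.7]
width: 0.0451
grip_force: 0.0
```

```bash
python3 - <<'E'
from h import *
w=snap('wrist'); np.savez('w4.npz',**w); s=env.read_state();print(s['eef_pos'],s['orientation'],s['qpos'],s['width'])
# expected tip points & sheet in image
cv2.imwrite('pics/w4.png',cv2.resize(w['img'][:,:,::-1],(768,576)))
E
```

```text
[ 0.46251929 -0.2501578   0.07242861] [ 3.14096381e+00 -6.77106868e-04  1.82738412e-01] [-1.22128551e-01  2.78170376e-01 -5.18910021e-01  5.68039193e-04
 -7.72881369e-01  1.87525658e+00] 0.04474893189185177
```

View pics/w4.png

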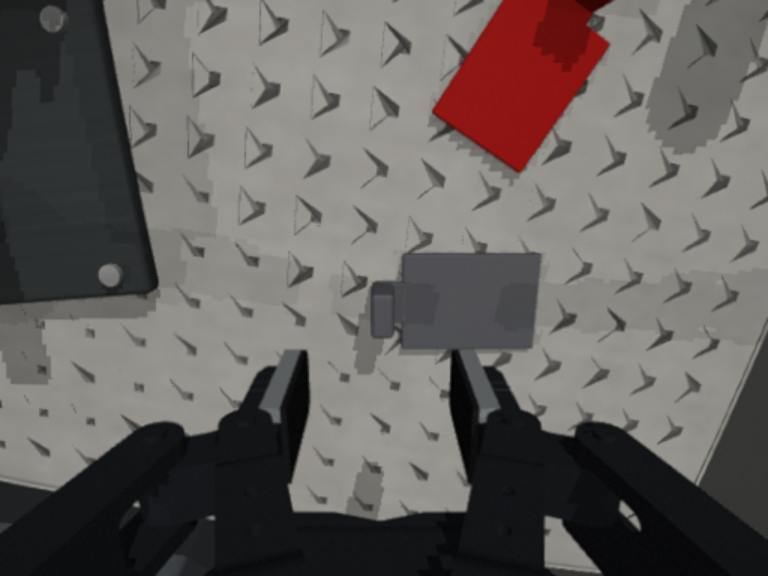

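The view shows the fingers centred at column 380 on the tab, whose top is at (383,310). The sheet corners are (402,253),(541,253),(534,348),(402,348).

```bash
python3 - <<'E'
from m import *
c=L(4)
rect(c,A([(402,253),(541,253),(534,348),(402,348)])/1.5-.3,.004,'sheet')
print(ray(c,A([(383,310)])/1.5-.3,.022))
E
```

```text
sheet raw c [ 0.4699 -0.2897] len 0.0616 0.0455 yaw 0.182 0.202
sheet sub c [ 0.4698 -0.2895] len 0.0612 0.0452 yaw 0.185 0.189
[[ 0.4654173 -0.250296   0.022    ]]
```

Call:
play_rows(
  increments=[
    [[0,0,-20,0,0,0],[0,0,-40,0,0,0],[0,0,-55,0,0,0],[0,0,-63,0,0,0],[0,0,-63,0,0,0]],
  ],
)

```text
time: 4.12
eef_pos: [0.4617, -0.2509, 0.0085]
orientation: [3.142, -0.0, 0.181]
wrist_force: [-0.0, -0.4, 0.7]
width: 0.0449
grip_force: 0.0
```

Call:
play_rows(
  increments=[
    [[0,0,0,0,0,0],[0,0,0,0,0,0],[0,0,0,0,0,0],[0,0,0,0,0,0],[0,0,0,0,0,0],[0,0,0,0,0,0],[0,0,0,0,0,0],[0,0,0,0,0,0]],
  ],
  jaw=0,
)

```text
time: 4.78
eef_pos: [0.4624, -0.2513, 0.0098]
orientation: [3.141, -0.002, 0.181]
wrist_force: [-0.8, 1.9, 5.8]
width: 0.008
grip_force: 59.8
```

Call:
play_rows(
  increments=[
    [[0,0,10,0,0,0],[0,0,30,0,0,0],[0,0,60,0,0,0],[0,0,95,0,0,0],[0,0,120,0,0,0],[0,0,120,0,0,0],[0,0,120,0,0,0]],
  ],
)

```text
time: 5.37
eef_pos: [0.4625, -0.2514, 0.1313]
orientation: [3.14, -0.005, 0.18]
wrist_force: [-1.3, 0.3, -0.3]
width: 0.008
grip_force: 59.0
```

```bash
python3 - <<'E'
from h import *
w=snap('wrist'); np.savez('w5.npz',**w); s=env.read_state();print(s['eef_pos'],s['orientation'],s['width'],s['grip_force'])
b=snap('side')
cv2.imwrite('pics/w5.png',np.vstack([w['img'][150:,:,::-1],b['img'][100:240,100:356,::-1].repeat(2,0).repeat(2,1)]))
E
```

```text
[ 0.46153353 -0.25118945  0.12973541] [ 3.14106752e+00 -2.42303053e-03  1.79910474e-01] 0.008147917221912231 58.96427929401398
```

View pics/w5.png

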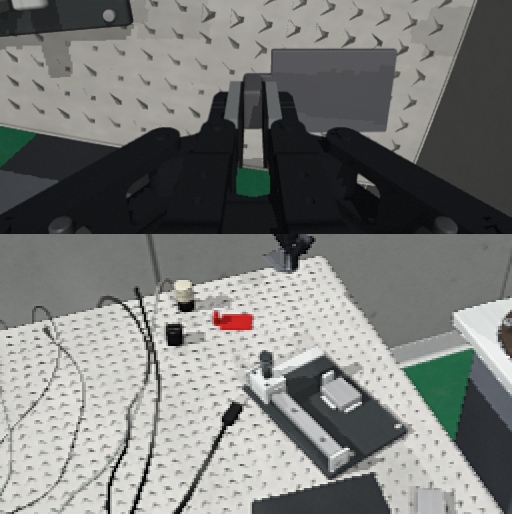

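The separator is held, with visible corners at about (272,198),(397,200),(387,282) in the full image.

```bash
python3 - <<'E'
from m import *
c=L(5)
P=ray(c,A([(272,198),(397,200),(387,282)]),.124)
print(P, np.linalg.norm(P[0]-P[1]),np.linalg.norm(P[1]-P[2]))
y=P[0]-P[1];x=P[1]-P[2];print('yaw',np.arctan2(-y[0],y[1]),np.arctan2(x[1],x[0]))
ctr=(P[0]+P[2])/2;t=np.array([.4620,-.2513]);print(ctr)
d=ctr[:2]-t; th=.18; R=np.array([[np.cos(th),np.sin(th)],[-np.sin(th),np.cos(th)]]);print('centre in tool-yaw frame',R@d)
E
```

```text
[[ 0.48703116 -0.25632184  0.124     ]
 [ 0.49687884 -0.31676611  0.124     ]
 [ 0.45182417 -0.32577884  0.124     ]] 0.061241213829545435 0.04594727643210608
yaw 0.16150271196980137 0.19743392988856784
[ 0.46942766 -0.29105034  0.124     ]
centre in tool-yaw frame [ 0.00019117 -0.04043789]
```

Call:
play_rows(
  increments=[
    [[-2,35,10,0,0,0.0],[-4,75,10,0,0,0.02],[-6,115,10,0,0,0.04],[-8,155,10,0,0,0.06],[-10,195,10,0,0,0.084],[-12,235,10,0,0,0.084],[-13,265,0,0,0,0.084],[-13,278,-20,0,0,0.084],[-13,278,-40,0,0,0.084],[-13,278,-60,0,0,0.084],[-13,278,-60,0,0,0.084],[-13,278,-60,0,0,0.084]],
  ],
)

```text
time: 6.47
eef_pos: [0.4472, 0.0262, 0.0672]
orientation: [3.14, 0.004, 0.264]
wrist_force: [-0.4, 0.4, 0.8]
width: 0.0082
grip_force: 59.0
```

```bash
python3 - <<'E'
from h import *
for i in range(3): 
  s=env.read_state();print(s['eef_pos'],s['orientation'],s['wrist_force']); c=snap('wrist','w6.png')
np.savez('w6.npz',**c)
E
```

```text
[0.44715625 0.0261894  0.06724935] [3.14049384 0.00428542 0.26443963] [-0.35068288  0.4319707   0.76585966]
[0.44810832 0.02645923 0.06823793] [3.14089366e+00 1.84182479e-03 2.64294990e-01] [ 0.08219512 -0.28566433  0.21493584]
[0.44867344 0.02664104 0.06882251] [3.14128725e+00 1.51685575e-04 2.64099362e-01] [ 0.86103463 -0.15877492  1.0599532 ]
```

Call:
play_rows(
  increments=[
    [[0,0,-12,0,0,0],[0,0,-22,0,0,0],[0,0,-26,0,0,0],[0,0,-28,0,0,0],[0,0,-29,0,0,0],[0,0,-30,0,0,0],[0,0,-30,0,0,0]],
  ],
)

```text
time: 7.2
eef_pos: [0.4487, 0.0269, 0.0387]
orientation: [-3.141, -0.001, 0.264]
wrist_force: [0.1, 0.0, 0.3]
width: 0.0082
grip_force: 59.0
```

Call:
play_rows(
  increments=[
    [[0,0,-1,0,0,0],[0,0,-1.5,0,0,0],[0,0,-1.5,0,0,0]],
  ],
)

```text
time: 7.45
eef_pos: [0.4488, 0.0271, 0.0377]
orientation: [-3.142, -0.001, 0.265]
wrist_force: [-3.1, 0.6, 10.1]
width: 0.0082
grip_force: 60.3
```

Call:
play_rows(
  increments=[
    [[0,0,1,0,0,0],[0,0,1,0,0,0],[0,0,1,0,0,0],[0,0,1,0,0,0],[0,0,1,0,0,0]],
  ],
  jaw=30,
)

```text
time: 7.87
eef_pos: [0.4483, 0.0268, 0.0377]
orientation: [3.142, 0.0, 0.264]
wrist_force: [0.4, -0.8, 0.8]
width: 0.0302
grip_force: 0.0
```

Call:
play_rows(
  increments=[
    [[0,0,10,0,0,0],[0,0,30,0,0,0],[0,0,60,0,0,0],[0,0,95,0,0,0],[-10,0,130,0,0,0],[-20,0,165,0,0,0],[-30,0,200,0,0,0],[-30,0,200,0,0,0],[-30,0,200,0,0,0]],
  ],
)

```text
time: 8.62
eef_pos: [0.419, 0.0273, 0.2399]
orientation: [-3.14, -0.005, 0.265]
wrist_force: [0.7, 0.0, -1.0]
width: 0.0302
grip_force: 0.0
```

```bash
python3 - <<'E'
from h import *
env.camera('wrist');c=snap('wrist'); s=env.read_state();print(s['eef_pos'],s['orientation'],s['width'])
np.savez('w7.npz',**c)
p=proj(c,[[.4597,-.012,.03]])[0];print(p)
x,y=[int(max(0,v)) for v in (p[0]-80,p[1]-60)]; print(x,y)
cv2.imwrite('pics/w7.png',cv2.resize(c['img'][y:y+120,x:x+160,::-1],None,fx=5,fy=5,interpolation=cv2.INTER_CUBIC))
E
```

```text
[0.41794089 0.02674487 0.23729596] [-3.14126308e+00  4.42969549e-04  2.64135967e-01] 0.02986672685804802
[298.23467233 132.98931957]
218 72
```

View pics/w7.png

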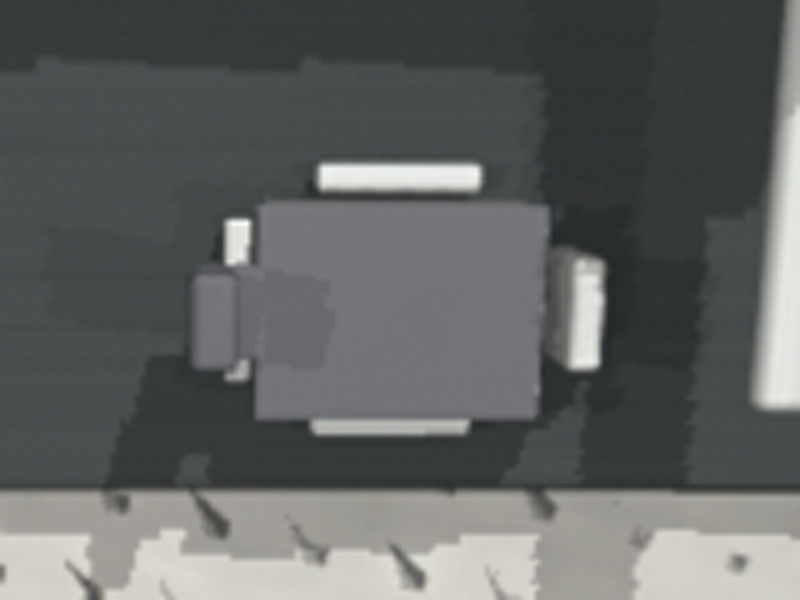

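The separator lies flat on the lower blank with its tab at the open end. Corners (258,204),(548,206),(540,417),(256,418), post at (580,310).

```bash
python3 - <<'E'
from m import *
c=L(7)
rect(c,A([(258,204),(548,206),(540,417),(256,418)])/5+[218,72]-.4,.032,'sheet')
print(ray(c,A([(585,313)])/5+[218,72]-.4,.040),'post expected', A([.4597,-.012])-.0375*A([-np.sin(.264),np.cos(.264)]))
E
```

```text
sheet raw c [ 0.4585 -0.0116] len 0.0613 0.0452 yaw 0.265 0.277
sheet sub c [ 0.4574 -0.0113] len 0.0621 0.0435 yaw 0.282 0.284
[[ 0.46939286 -0.04741344  0.04      ]] post expected [ 0.4694854  -0.04820077]
```

Call:
play_rows(
  increments=[
    [[0,20,0,0,0,-0.11],[0,40,0,0,0,-0.22],[0,60,0,0,0,-0.33],[0,80,0,0,0,-0.44],[0,100,0,0,0,-0.55],[0,120,0,0,0,-0.66],[0,140,0,0,0,-0.77],[0,160,0,0,0,-0.88],[0,180,0,0,0,-0.99],[0,200,0,0,0,-1.1],[0,220,0,0,0,-1.21],[4,229,0,0,0,-1.32]],
  ],
  jaw=85,
)

```text
time: 9.72
eef_pos: [0.4218, 0.2572, 0.2357]
orientation: [3.138, -0.001, -1.06]
wrist_force: [0.1, -0.5, 0.4]
width: 0.0847
grip_force: 0.0
```

Call:
play_rows(
  increments=[
    [[0,0,-10,0,0,-0.11],[0,0,-25,0,0,-0.22],[0,0,-40,0,0,-0.33],[0,0,-55,0,0,-0.44],[0,0,-70,0,0,-0.55],[0,0,-85,0,0,-0.66],[0,0,-100,0,0,-0.77],[0,0,-115,0,0,-0.88],[0,0,-130,0,0,-0.972],[0,0,-130,0,0,-0.972],[0,0,-130,0,0,-0.972],[0,0,-130,0,0,-0.972]],
  ],
)

```text
time: 10.72
eef_pos: [0.4225, 0.2557, 0.1076]
orientation: [-3.142, -0.001, -2.025]
wrist_force: [0.7, 0.0, 0.4]
width: 0.085
grip_force: 0.0
```

```bash
python3 - <<'E'
from h import *
env.camera('wrist');c=snap('wrist'); s=env.read_state();print(s['eef_pos'],s['orientation'],s['width'],s['qpos'])
np.savez('w8.npz',**c)
cv2.imwrite('pics/w8.png',cv2.resize(c['img'][:,:,::-1],(768,576)))
E
```

```text
[0.4227303  0.25610131 0.10838269] [-3.14127491e+00  7.01776731e-04 -2.02568091e+00] 0.08478149885499987 [ 9.43374338e-01  1.82761600e-01 -5.46006782e-01  2.58275800e-04
 -8.41282053e-01 -1.39843110e+00]
```

View pics/w8.png

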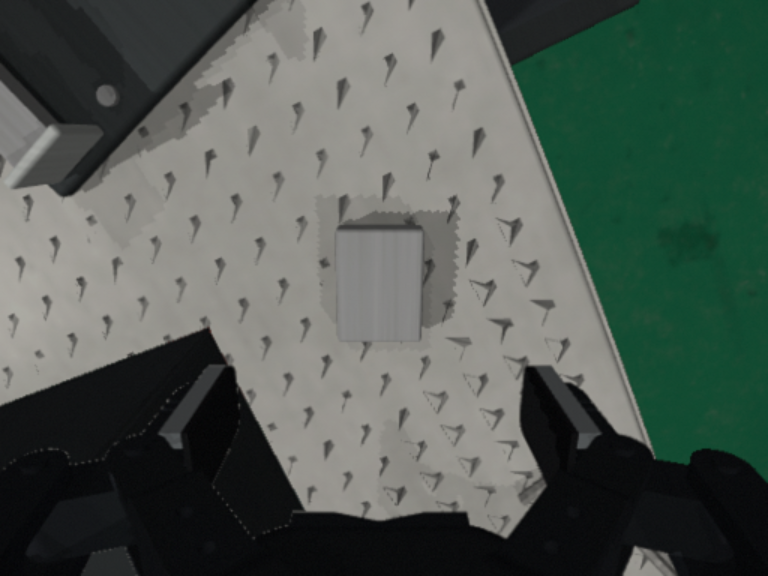

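The blank is centred between the fingers at (379,285). The black box's corner shows at (208,328) beside the left finger, so I check that clearance.

```bash
python3 - <<'E'
from m import *
c=L(8); E=np.linalg.inv(c['extrinsics']);
for z in (0,.06,.1,.12,.14): print(z,'wr',ray(c,A([(208,328),(305,515)])/1.5,z)[:,:2].round(3).tolist())
b=snap('side')
for z in (0,.06,.1,.12,.14): print(z,'side',ray(b,A([(450,346),(503,468)])*.64,z)[:,:2].round(3).tolist())
rect(c,A([(337,229),(424,228),(421,341),(338,341)])/1.5-.3,.016,'blank(rotated)')
t=A([.4225,.2558]);u=A([.897,-.442]);print('finger back',t+u*.057,t+u*.045)
E
```

```text
0 wr [[0.519, 0.239], [0.532, 0.375]]
0.06 wr [[0.488, 0.228], [0.498, 0.33]]
0.1 wr [[0.467, 0.22], [0.475, 0.301]]
0.12 wr [[0.457, 0.216], [0.464, 0.286]]
0.14 wr [[0.447, 0.212], [0.452, 0.271]]
0 side [[0.472, 0.167], [0.5, 0.444]]
0.06 side [[0.495, 0.207], [0.521, 0.466]]
0.1 side [[0.51, 0.234], [0.535, 0.48]]
0.12 side [[0.518, 0.248], [0.542, 0.487]]
0.14 side [[0.526, 0.261], [0.549, 0.495]]
blank(rotated) raw c [0.4212 0.2549] len 0.0426 0.0589 yaw -2.02 -2.034
blank(rotated) sub c [0.4215 0.2551] len 0.0417 0.0588 yaw -2.021 -2.022
finger back [0.473629 0.230606] [0.462865 0.23591 ]
```

Call:
play_rows(
  increments=[
    [[-1,-0.7,-30,0,0,0],[-1,-0.7,-60,0,0,0],[-1,-0.7,-85,0,0,0],[-1,-0.7,-98,0,0,0],[-1,-0.7,-104,0,0,0],[-1,-0.7,-104,0,0,0]],
  ],
)

```text
time: 11.37
eef_pos: [0.4211, 0.2548, 0.0031]
orientation: [3.141, -0.002, -2.027]
wrist_force: [-0.1, 0.2, 0.4]
width: 0.0852
grip_force: 0.0
```

Call:
play_rows(
  increments=[
    [[0,0,0,0,0,0],[0,0,0,0,0,0],[0,0,0,0,0,0],[0,0,0,0,0,0],[0,0,0,0,0,0],[0,0,0,0,0,0],[0,0,0,0,0,0],[0,0,0,0,0,0]],
  ],
  jaw=0,
)

```text
time: 12.03
eef_pos: [0.422, 0.2559, 0.0053]
orientation: [-3.141, 0.002, -2.027]
wrist_force: [-3.0, -0.4, 9.2]
width: 0.0423
grip_force: 60.2
```

Call:
play_rows(
  increments=[
    [[0,0,5,0,0,0],[0,0,20,0,0,0],[0,0,45,0,0,0],[0,0,80,0,0,0],[0,0,115,0,0,0],[0,0,135,0,0,0],[0,0,135,0,0,0],[0,0,135,0,0,0]],
  ],
)

```text
time: 12.7
eef_pos: [0.4217, 0.2557, 0.1405]
orientation: [-3.141, 0.004, -2.028]
wrist_force: [0.4, 0.5, -2.6]
width: 0.042
grip_force: 61.6
```

```bash
python3 - <<'E'
from h import *
env.camera('wrist');c=snap('wrist'); s=env.read_state();print(s['eef_pos'],s['orientation'],s['width'],s['wrist_force'])
np.savez('w9.npz',**c)
cv2.imwrite('pics/w9.png',cv2.resize(c['img'][130:334,120:392,::-1],(800,600),interpolation=cv2.INTER_CUBIC))
E
```

```text
[0.42077603 0.25453362 0.13830657] [ 3.14101221e+00 -6.51249592e-04 -2.02815957e+00] 0.042080237598271224 [-0.01667201 -0.7850875  -1.15854253]
```

View pics/w9.png

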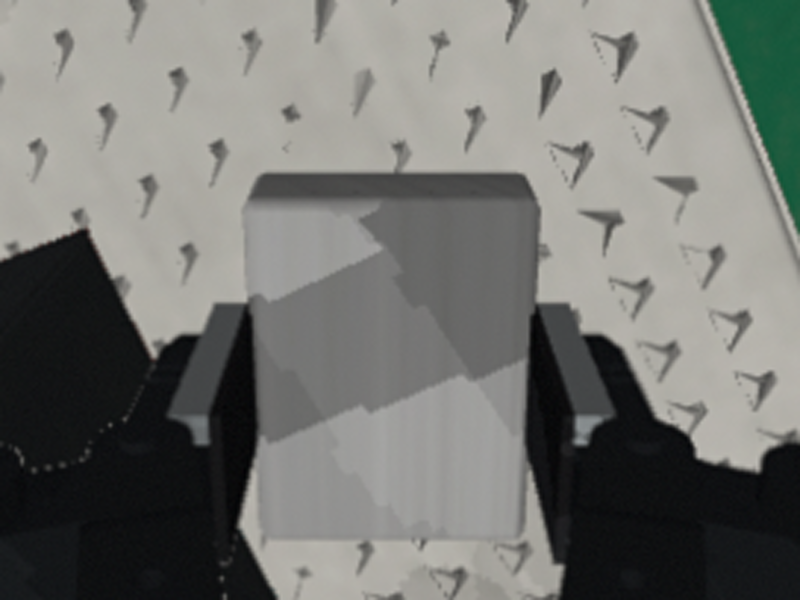

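The blank is held level: top-face corners (243,198),(540,200),(522,540),(262,540).

```bash
python3 - <<'E'
from m import *
c=L(9); s=env.read_state(); print(s['eef_pos'])
E=np.linalg.inv(c['extrinsics'])
px=A([(243,198),(540,200),(522,540),(262,540)])/2.941+[120,130]-.3
P=ray(c,px,s['eef_pos'][2]+.0107);M=P.mean(0)[:2]
print('len',np.linalg.norm((P[0]+P[1]-P[2]-P[3])/2),np.linalg.norm((P[0]+P[3]-P[1]-P[2])/2))
x=(P[0]+P[1]-P[2]-P[3])/2;yw=np.arctan2(x[1],x[0]);print('long axis yaw',yw)
yaw=s['orientation'][2];C,S=np.cos(yaw),np.sin(yaw)
d=A([[C,S],[-S,C]])@(M-s['eef_pos'][:2]);print('centre in tool-yaw frame',d)
Y=.264-np.pi/2; ny=Y-(yw-yaw);print('tool yaw needed',ny,'turn',ny-yaw)
C,S=np.cos(Y),np.sin(Y);print('TCP target',A([.459,-.0118])-A([[C,-S],[S,C]])@d)
E
```

```text
[0.42077603 0.25453362 0.13830657]
len 0.05890821229174746 0.04280532574539202
long axis yaw -2.0270235580938913
centre in tool-yaw frame [ 0.000151   -0.00055086]
tool yaw needed -1.3079323347253224 turn 0.7202272312989948
TCP target [ 0.45949237 -0.01151049]
```

Call:
play_rows(
  increments=[
    [[4,-25,0,0,0,0.09],[8,-55,0,0,0,0.18],[12,-85,0,0,0,0.27],[16,-115,0,0,0,0.36],[20,-145,0,0,0,0.45],[24,-175,0,0,0,0.54],[28,-205,0,0,0,0.63],[34,-235,-10,0,0,0.72],[38,-256,-30,0,0,0.72],[38,-266.5,-50,0,0,0.72],[38,-266.5,-60,0,0,0.72],[38,-266.5,-60,0,0,0.72]],
  ],
)

```text
time: 13.8
eef_pos: [0.4566, -0.0132, 0.0754]
orientation: [3.134, -0.0, -1.31]
wrist_force: [-0.2, 0.9, -1.6]
width: 0.0419
grip_force: 61.5
```

Call:
play_rows(
  increments=[
    [[0,0,-10,0,0,0],[0,0,-20,0,0,0],[0,0,-28,0,0,0],[0,0,-33,0,0,0],[0,0,-35,0,0,0],[0,0,-35,0,0,0],[0,0,-35,0,0,0]],
  ],
)

```text
time: 14.38
eef_pos: [0.4595, -0.0112, 0.044]
orientation: [-3.142, -0.0, -1.307]
wrist_force: [1.0, -0.2, -0.7]
width: 0.0423
grip_force: 61.6
```

Call:
play_rows(
  increments=[
    [[0,0,-2,0,0,0],[0,0,-4,0,0,0],[0,0,-5,0,0,0],[0,0,-6,0,0,0],[0,0,-6,0,0,0],[0,0,-6,0,0,0]],
  ],
)

```text
time: 14.88
eef_pos: [0.4594, -0.0114, 0.0378]
orientation: [3.142, -0.0, -1.308]
wrist_force: [-0.6, 0.6, -0.8]
width: 0.0418
grip_force: 61.6
```

Call:
play_rows(
  increments=[
    [[0,0,-1,0,0,0],[0,0,-1.5,0,0,0],[0,0,-1.5,0,0,0]],
  ],
)

```text
time: 15.13
eef_pos: [0.4596, -0.0114, 0.0373]
orientation: [-3.141, -0.0, -1.307]
wrist_force: [-5.1, 0.6, 13.2]
width: 0.0425
grip_force: 63.2
```

Call:
play_rows(
  increments=[
    [[0,0,1.2,0,0,0],[0,0,1.2,0,0,0],[0,0,1.2,0,0,0],[0,0,1.2,0,0,0],[0,0,1.2,0,0,0]],
  ],
  jaw=70,
)

```text
time: 15.55
eef_pos: [0.4594, -0.0114, 0.0374]
orientation: [3.141, -0.0, -1.308]
wrist_force: [0.5, 0.4, -0.3]
width: 0.0702
grip_force: 0.0
```

Call:
play_rows(
  increments=[
    [[0,0,10,0,0,0],[0,0,30,0,0,0],[0,5,65,0,0,0.1],[0,15,100,0,0,0.2],[0,25,135,0,0,0.3],[0,40,170,0,0,0.4],[0,50,200,0,0,0.5],[0,60,200,0,0,0.6],[0,70,200,0,0,0.7],[0,70,200,0,0,0.8],[0,70,200,0,0,0.8],[0,70,200,0,0,0.8]],
  ],
)

```text
time: 16.55
eef_pos: [0.4592, 0.0586, 0.2373]
orientation: [3.141, 0.0, -0.511]
wrist_force: [0.3, -0.0, -0.2]
width: 0.0699
grip_force: 0.0
```

```bash
python3 - <<'E'
from h import *
env.camera('wrist');c=snap('wrist'); s=env.read_state();print(s['eef_pos'],s['orientation'],s['width'],s['qpos'])
np.savez('w10.npz',**c)
cv2.imwrite('pics/w10.png',cv2.resize(c['img'][:,:,::-1],(800,600),interpolation=cv2.INTER_CUBIC))
E
```

```text
[0.45923538 0.05837313 0.23725253] [ 3.14110666e+00  2.94078791e-04 -5.11055726e-01] 0.06972344742963985 [ 5.53604639e-01 -2.33145091e-03 -4.24231608e-01 -2.36684529e-05
 -1.14946380e+00  5.06145720e-01]
```

View pics/w10.png

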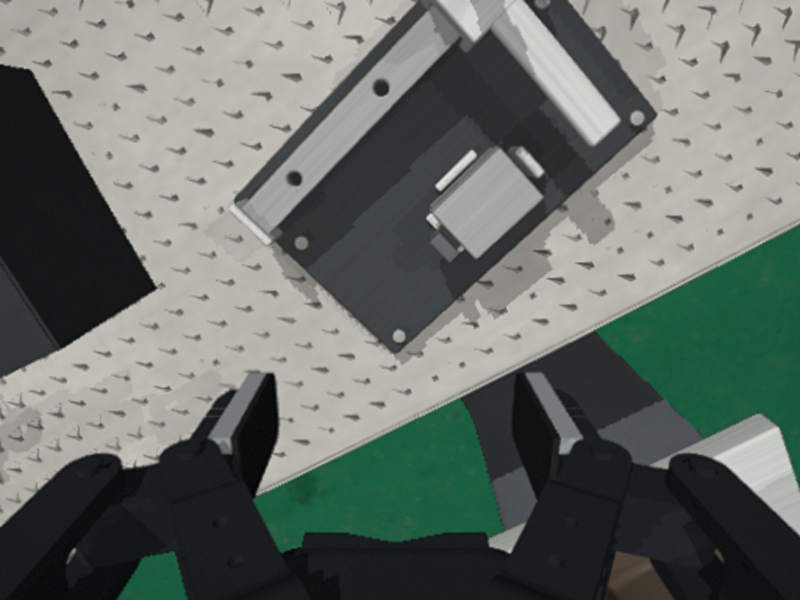

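The upper blank sits on the stack: corners (430,208),(493,147),(542,195),(475,257), tab at (445,245). Rail holes at (381,88) and (294,178).

```bash
python3 - <<'E'
from m import *
c=L(10)
rect(c,A([(430,208),(493,147),(542,195),(475,257)])/1.5625-.2,.048,'upper')
h=ray(c,A([(294,178),(381,88)])/1.5625-.2,.042);d=h[1]-h[0];print(h,np.linalg.norm(d),'knob',h[1]+d)
n=A([.4597,-.012]);t=.264;Rm=A([[np.cos(t),-np.sin(t)],[np.sin(t),np.cos(t)]]);print('knob pred',n+Rm@A([.1,-.08]))
# knob top circle in w2 (dark disc)
c=L(2); print('knob pred px in w2',proj(c,[[*(n+Rm@A([.1,-.08])),.108]]))
E
```

```text
upper raw c [ 0.4615 -0.01  ] len 0.0566 0.0446 yaw 0.266 0.288
upper sub c [ 0.4609 -0.0101] len 0.0567 0.0458 yaw 0.265 0.284
[[0.53536083 0.09050644 0.042     ]
 [0.55537369 0.01395392 0.042     ]] 0.07912523865384972 knob [ 0.57538655 -0.06259861  0.042     ]
knob pred [ 0.57711092 -0.06313391]
knob pred px in w2 [[307.29390477   0.44228431]]
```

Call:
play_rows(
  increments=[
    [[12,-12,0,0,0,0.09],[26,-26,0,0,0,0.18],[40,-40,0,0,0,0.27],[54,-54,0,0,0,0.36],[68,-68,0,0,0,0.45],[82,-82,0,0,0,0.54],[96,-96,0,0,0,0.63],[110,-112,-10,0,0,0.72],[118,-121.5,-30,0,0,0.775],[118,-121.5,-37,0,0,0.775],[118,-121.5,-37,0,0,0.775],[118,-121.5,-37,0,0,0.775]],
  ],
  jaw=60,
)

```text
time: 17.65
eef_pos: [0.5769, -0.0631, 0.2002]
orientation: [3.141, 0.002, 0.264]
wrist_force: [-0.4, 0.6, 0.3]
width: 0.0601
grip_force: 0.0
```

```bash
python3 - <<'E'
from h import *
env.camera('wrist');c=snap('wrist'); s=env.read_state();print(s['eef_pos'],s['orientation'],s['width'])
np.savez('w11.npz',**c)
cv2.imwrite('pics/w11.png',cv2.resize(c['img'][100:340,96:416,::-1],(800,600),interpolation=cv2.INTER_CUBIC))
print((proj(c,[[.577,-.063,.108],[.577,-.063,.06]])-[96,100])*2.5)
E
```

```text
[ 0.57755143 -0.06257356  0.20156651] [ 3.14117957e+00 -1.24364516e-03  2.66257499e-01] 0.05978103590305669
[[392.64372853 229.16474165]
 [392.43396578 189.22443389]]
```

View pics/w11.png

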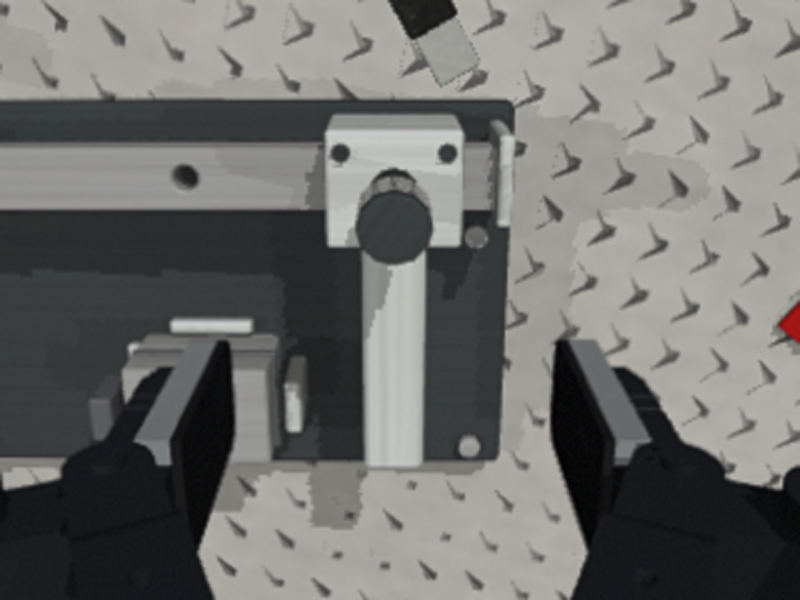

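The knob's top is at (394,228) against a predicted (393,229), so the gripper is aligned. I descend and grip.

Call:
play_rows(
  increments=[
    [[0,0,-30,0,0,0],[0,0,-60,0,0,0],[0,0,-85,0,0,0],[0,0,-102,0,0,0],[0,0,-113,0,0,0],[0,0,-113,0,0,0],[0,0,-113,0,0,0]],
  ],
)

```text
time: 18.33
eef_pos: [0.5779, -0.0625, 0.0884]
orientation: [3.141, -0.001, 0.268]
wrist_force: [0.2, 0.0, 0.3]
width: 0.0601
grip_force: 0.0
```

Call:
play_rows(
  increments=[
    [[0,0,0,0,0,0],[0,0,0,0,0,0],[0,0,0,0,0,0],[0,0,0,0,0,0],[0,0,0,0,0,0],[0,0,0,0,0,0],[0,0,0,0,0,0]],
  ],
  jaw=0,
)

```text
time: 18.92
eef_pos: [0.5782, -0.0629, 0.0891]
orientation: [3.141, -0.002, 0.267]
wrist_force: [-1.8, 0.9, 5.7]
width: 0.022
grip_force: 58.4
```

Call:
play_rows(
  increments=[
    [[0,0,4,0,0,0],[0,0,8,0,0,0],[0,0,12,0,0,0],[0,0,14,0,0,0],[0,0,14,0,0,0],[0,0,14,0,0,0]],
  ],
)

```text
time: 19.42
eef_pos: [0.5779, -0.0628, 0.1016]
orientation: [3.142, -0.001, 0.267]
wrist_force: [5.4, 0.2, -5.9]
width: 0.0216
grip_force: 59.0
```

Call:
play_rows(
  increments=[
    [[0,0,1,0,0,0],[0,0,1,0,0,0],[-2,7,1,0,0,0],[-4,15,1,0,0,0],[-4,15,1,0,0,0],[-4,15,1,0,0,0]],
  ],
)

```text
time: 19.92
eef_pos: [0.5736, -0.047, 0.1023]
orientation: [-3.141, -0.001, 0.268]
wrist_force: [4.1, 2.5, -6.2]
width: 0.0218
grip_force: 59.1
```

Call:
play_rows(
  increments=[
    [[-2,8,0,0,0,0],[-5,18,0,0,0,0],[-7.5,28,0,0,0,0],[-10,38,0,0,0,0],[-13,48,0,0,0,0],[-15.5,57,0,0,0,0],[-16.9,62.2,0,0,0,0],[-16.9,62.2,0,0,0,0],[-16.9,62.2,0,0,0,0]],
  ],
)

```text
time: 20.67
eef_pos: [0.5568, 0.0152, 0.1024]
orientation: [-3.141, -0.001, 0.268]
wrist_force: [4.2, 3.1, -6.7]
width: 0.0219
grip_force: 59.2
```

Call:
play_rows(
  increments=[
    [[0,0,-3,0,0,0],[0,0,-6,0,0,0],[0,0,-8,0,0,0],[0,0,-8,0,0,0],[0,0,-8,0,0,0]],
  ],
)

```text
time: 21.08
eef_pos: [0.5569, 0.0146, 0.0942]
orientation: [-3.141, -0.001, 0.267]
wrist_force: [4.4, 2.5, -5.6]
width: 0.0218
grip_force: 59.3
```

Call:
play_rows(
  increments=[
    [[0,0,-2,0,0,0],[0,0,-4,0,0,0],[0,0,-6,0,0,0],[0,0,-6.5,0,0,0],[0,0,-7,0,0,0],[0,0,-7,0,0,0],[0,0,-7,0,0,0]],
  ],
)

```text
time: 21.67
eef_pos: [0.5573, 0.0141, 0.089]
orientation: [3.141, -0.002, 0.268]
wrist_force: [-0.8, 1.5, 8.4]
width: 0.0222
grip_force: 61.0
```

```bash
python3 - <<'E'
from h import *
s=env.read_state();print(s['eef_pos'],s['wrist_force'],s['grip_force'])
b=snap('side')['img'];a=snap('scene')['img']
f=lambda i,x,y:cv2.resize(i[y:y+75,x:x+100,::-1],(800,600)[::1],interpolation=cv2.INTER_CUBIC)
cv2.imwrite('pics/fin.png',np.hstack([cv2.resize(f(b,215,145),(400,300)),cv2.resize(f(a,215,190),(400,300))]))
E
```

```text
[0.55733565 0.01414862 0.08903978] [-0.76822433  1.51289571  8.40362731] 60.98412752151489
```

View pics/fin.png

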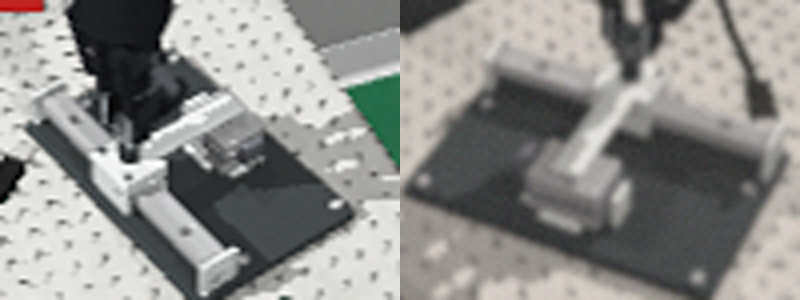

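The carriage arm crosses the stack at (575,160) in the right panel. The plunger is back at its home height (TCP z 0.089), pressed down, with the knob gripped. I hand in.

```bash
python3 -c "
from station import env
print(env.close_job())"
```

```text
the job is handed in; nothing more can be done
None
```

I handed the job in at about 22 s, with no verdict returned: the separator and upper blank are stacked in the nest, the carriage is about 80 mm along in the next hole, and the knob is still gripped with the pin at its home height.

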